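# Gauge the insulating coat under a relay coil

## Robot

A 6-joint arm with a two-finger parallel gripper is mounted at the origin on the work surface. World frame = base frame: x ahead of the robot, y to its left, z up, the work surface at z = 0. Lengths are in m, angles in rad, forces in N, time in s.
With the tool pointing down it reaches from about 0.35 to 0.875 m from the base axis. Payload 4.2 kg.
Tool frame: the origin (TCP) lies midway between the tips of the shut fingers; the grasp point (between the pads) lies 19 mm behind it (tcp_to_grasp is the distance from the TCP to the grasp point, in m); z points along the fingers, y is the line along which they close (so a half turn about z gives the same grasp; the last joint's range is limited). The gripper opens to 87 mm and grips with 3 to 60 N. Pads are 19 mm wide; open, the fingers measure 117 mm over their backs; the gripper's body (75 mm by 190 mm) begins 51 mm behind the grasp point.
Start: joints at [1.393, 0.385, 0.008, 0, -1.194, -0.259], TCP at [0.264, 0.566, 0.223] pointing down, gripper open.
Joint ranges: [-3.14, 3.14], [-1.21, 2.06], [-1.07, 1.41], [-3.16, 2.05], [-2.99, -0.16], [-3.1, 3.1]. Speed limits (rad/s): [2.79, 2.79, 3.14, 3.14, 3.14, 3.14].

## Interface

Orientations are given as a unit quaternion [x, y, z, w].
In Python, from station import sense, grab_frame, camera_model, finish_job, tcp_to_grasp gives the robot as it stands. The module is installed in compiled form; this text tells all that it offers.
- The arm moves only by the tool arm_command, never from a script. Its argument "steps" is one flat list of numbers, 4 for each row, row after row: the shift along the tool's x, y, z in m, then the turn about the tool's z in degrees. In form: [tx, ty, tz, turn, tx, ty, tz, turn, ...]. A call has 1 to 20 rows; each row is the pose to reach, as a shift and turn from the pose commanded when the call began, along the tool's axes at that moment; what a row does not reach only later rows make up. A row lasts 1/12 s, in which the tool goes at most 41.7 mm and 7.16 degrees, less where a joint would pass 70% of its speed; a pose out of reach is approached as far as the arm can. A call with a gripper value outside its range is refused whole. "fingers" is the closure, from -1 (fully open) to 1 (shut), set as the call begins (left out, the last holds). The fingers move at their own pace and stop on an object; "squeeze" is the grip in N (left out, the last holds). Time passes only in rows, so rows that repeat a pose let the fingers close. It gives the time, the measured TCP pose, the force, the opening and the grip force at its end, in the units of the state.
- sense(): the state, without advancing time (a new reading comes with each control period).
- grab_frame(name): name is "side" or "top"; returns (picture, depth): 420x560x3 uint8, blue, green, red; 420x560 float32, m along the optical axis (not along the pixel's ray), 0 where there is no reading.
- camera_model(name): a dict with "camera_matrix" (3x3 intrinsics, pixels), "k1" (the pictures are not rectified: a ray, as slopes to the right and down, at radius r is drawn at 1 + k1 r^2 times it, then the intrinsics apply), "R" (3x3) and "t" (3): a world point X has camera coordinates R X + t. Camera axes: x right, y down, z forward; pixel columns grow to the right and rows downward; lengths in m; the calibration is good to about 2 mm. A picture is of the moment at which its call begins. camera_model takes no time and is no camera call.
- finish_job(): hands the job in; it is judged then, once.
The state is a dict: "clock": time; "joints": joint angles; "joint_velocities": joint speeds; "effort": joint torques, N m; "tcp_pos": TCP position; "tcp_rot": TCP orientation; "force": force on the tool from outside, world axes, zero at the start; "torque": the same for the moment, N m; "grip_width": finger opening in m; "grip_force": force on a finger pad.
Only numpy, scipy, OpenCV 4.12 (cv2) and the standard library are available. Lean on these libraries where they do the work, as an engineer would, in place of code of your own. Each camera call takes 0.05 s, during which the arm holds its last target. There are 200 camera calls.

## Task

The insulating coat on the relay magnet's yoke has to be measured where the coil normally sits: lift the large wound coil off the steel core, lower it into the free part of the parts tray and leave it standing upright there. Then take the pen-shaped coating gauge out of its leaning stand and hold it upright with its tip on the ring mark on the yoke beside the core, pressing only lightly so that its sprung sleeve is about half pushed in, never hard. Finish while still holding the gauge there in the gripper, with everything else left where it was.

Things in the scene. Friction and masses are not known exactly. Their poses are not given: they have to be found in the camera images.
- coil: The wound coil: copper winding between two black flanges 66 mm across and 4 mm thick, 50 mm tall, through bore 24 mm, about 0.32 kg. It stands over the steel core of the magnet frame with 2 mm play all round and simply lifts off; grip it across the flanges. Origin at the centre of its underside, z up along the bore.
- yoke: Fixed relay magnet frame: a grey coated L-shaped yoke clamped on a 150 x 110 x 12 mm plate. Its base (96 x 70 mm) has its upper face 20 mm above the bench; its upright leg (70 mm wide, top 72 mm above the bench) stands on the -x side, inner face 40 mm from the core axis, so grip the coil along the yoke's y. Origin on the core axis at bench height, x from leg to marked spot, z up.
- core: The fixed round steel core that carries the coil: 20 mm thick, upright on the yoke's base, top 74 mm above the bench. Origin at its foot, on the yoke's upper face. Two low strap clamps (tops 31 mm above the bench) hold the yoke at x = 38, y = +-39 mm from its axis.
- spot (a point): Centre of the ring mark (16 mm outside diameter, black line with a dot) on the yoke's coated upper face, 20 mm above the bench, 25 mm from the core axis on the side away from the leg. The coil's lower flange hides it while the coil is on.
- tray_free (a point): Middle of the free part of the grey parts tray, on its inner floor (3 mm above the bench). The fixed tray is 130 mm (its x) by 230 mm (its y), walls 18 mm high and 3 mm thick; its centre lies 45 mm to +y of this point, and the armature plate lies in its +y end.
- tray: The same shallow grey tray, fixed. Origin at the centre of its underside, x along its short side, y along its long side.
- gauge_stand: Fixed black desk stand, 100 x 80 x 14 mm, with a leaning aluminium tube (25 mm outside, 17 mm bore) that holds the gauge; the tube's top leans 20 degrees towards the stand's -x. Origin at the centre of its underside.
- gauge: Loose pen-shaped coating gauge, 154 mm long, 0.1 kg, tip down in the stand's tube, leaning 20 degrees. Along its own z from the extended tip (origin, z = 0): sprung steel sleeve 10 mm thick to 12 mm; nose 14 mm thick to 60 mm; collar 22 mm thick to 66 mm, resting on the tube's rim; round plastic grip 18 mm thick to 148 mm. Draw it out along its own z by 65 mm or more to clear the tube.
- gauge_tip (a point): Centre of the flat end of the gauge's sprung sleeve; it moves up the gauge as the sleeve is pushed in.
- gauge_sleeve (a joint): How far the gauge's sleeve is pushed in: 0 m fully out, 0.008 m at its stop. Spring 500 N/m from zero, so half way (0.004 m) takes 2 N.
- armature: Loose grey steel armature plate, 70 x 44 x 6 mm with a small brass stop, lying in the tray's +y end. Origin at the centre of its underside. Leave it.
- reagent_bottle: Loose stoppered bottle, 60 mm across, 118 mm tall. Origin at the centre of its underside. Leave it.
- petri_dish: Loose round covered dish, 92 mm across, 16 mm tall. Origin at the centre of its underside. Leave it.
- small_coil: Loose spare coil, 42 mm across and 34 mm tall, standing on the bench. Origin at the centre of its underside. Leave it.
- screwdriver: Loose screwdriver lying on the bench, 170 mm long along its x, 26 mm thick. Origin at its middle, on its underside. Leave it.
- zero_plate: Loose steel zeroing plate, 60 x 42 x 8 mm. Origin at the centre of its underside. Leave it.
- loupe: Loose black loupe, 38 mm across, 42 mm tall. Origin at the centre of its underside. Leave it.
- beaker: Loose glass beaker, 60 mm across, 75 mm tall. Origin at the centre of its underside. Leave it.
There are look-alikes about, which are no part of the job. Leave any blue or brown look-alike of the coil alone. What is shaped like the gauge but brown is not meant.

How it is judged:
On the way:
1. the coil is off the core and stands upright on the tray's floor, let go (x of coil in the frame of tray between -0.062 and 0.062 m and y of coil in the frame of tray between -0.112 and 0.112 m and height (world z) of coil below 0.008 m and angle between coil's own z axis and vertical below 0.08 rad and contact force between coil and the arm below 0.05 N and contact force between coil and the fingers below 0.05 N and linear speed of coil below 0.02 m/s), for 0.2 s.
At the end, for the whole second after the job is handed in: Coil upright (4.5 deg) on the tray floor, untouched, at rest; gauge still gripped by the fingers, still, upright within 5.7 deg, tip within 5 mm of the ring mark's centre, sleeve 1.8 to 7 mm in (0.7 to 4.5 N on the yoke), touching neither stand nor coil (all of step 1 and horizontal distance between gauge_tip and spot below 0.005 m and z of gauge_tip in the frame of spot below 0.004 m and angle between gauge's own z axis and vertical below 0.1 rad and height (world z) of gauge below 0.05 m and contact force between gauge and yoke between 0.7 and 4.5 N and value of joint gauge_sleeve between 0.0018 and 0.007 m and contact force between gauge and the fingers above 1 N and contact force between gauge and gauge_stand below 0.05 N and contact force between gauge and coil below 0.05 N and linear speed of gauge below 0.01 m/s); the arm keeps its last pose, push and grip.
It fails at once if the gauge is pressed hard on the magnet frame (over 12 N) (contact force between gauge and yoke above 12 N).
It fails at once if the coil is let go well above the tray's floor or the bench (contact force between coil and the fingers below 0.02 N and height (world z) of coil above 0.018 m and horizontal distance between coil and yoke above 0.015 m).
It fails at once if another thing is moved more than 25 mm (distance of any of armature, reagent_bottle, petri_dish, small_coil, screwdriver, zero_plate, loupe, beaker from where it was at the start of the episode above 0.025 m).
It also fails if it takes over 59 s, if anything falls off the work surface, if the arm or the gripper's body presses on something with over 40 N, if the wrist force passes 120 N, or if a joint passes its speed limit or range.

## Working session

There is one attempt and no reset: what is moved stays moved. The work goes in short steps, Python scripts to look and compute and a tool call to move; the robot and the scene stay as the last step left them, time stands still between calls to the robot, and variables do not carry over. Pictures are saved under pics/ and viewed, at most 10 in all, crops included, and the job is handed in when it is done.

Besides the shell and the picture viewer there is one more tool, called after "Emit:" in YAML: its name, and indented under it one key for each argument. arm_command: Moves the arm, as the interface text tells. Its arguments: {"type":"object","properties":{"steps":{"type":"array"},"fingers":{"type":"number"},"squeeze":{"type":"number"}},"required":["steps"]}

```bash
mkdir -p pics; cat > h.py <<'E'
import numpy as np, cv2
from station import *
from scipy.spatial.transform import Rotation as Ro
def cloud(n):
    im,d=grab_frame(n); return im,d,pts(n,d)
def rays(n,uv):
    m=camera_model(n);K=np.array(m['camera_matrix']);k=m['k1']
    uv=np.asarray(uv,float).reshape(-1,2)
    xy=cv2.undistortPoints(uv.reshape(-1,1,2),K,np.array([k,0,0,0.])).reshape(-1,2)
    return np.c_[xy,np.ones(len(xy))]
def pts(n,d):
    m=camera_model(n);R=np.array(m['R']);t=np.array(m['t'])
    H,W=d.shape;u,v=np.meshgrid(np.arange(W),np.arange(H))
    r=rays(n,np.c_[u.ravel(),v.ravel()])
    return ((r*d.reshape(-1,1)-t)@R).reshape(H,W,3)
def onplane(n,uv,z):
    m=camera_model(n);R=np.array(m['R']);t=np.array(m['t'])
    r=rays(n,uv)@R;c=-R.T@t
    return c+r*((z-c[2])/r[:,2])[:,None]
E
python3 - <<'E'
from h import *
print(sense(),tcp_to_grasp)
for n in('top','side'):
    im,d,P=cloud(n);np.savez(n+'0.npz',im=im,d=d,P=P);cv2.imwrite(f'pics/{n}0.png',cv2.resize(im,(800,600)))
    m=camera_model(n);print(n,m['R'],m['t'],-np.array(m['R']).T@m['t'])
E
```

```text
{'clock': 0.0, 'joints': array([ 1.39259952e+00,  3.85555690e-01,  6.62379326e-03, -5.23002722e-04,
       -1.19401343e+00, -2.58613131e-01]), 'joint_velocities': array([-1.64691511e-03,  1.94266938e-04, -6.65712226e-05, -3.31680551e-04,
       -2.04164929e-04,  4.74396028e-04]), 'effort': array([-6.54142877e-04, -3.90658021e+01,  1.87407339e+01,  4.21994805e+00,
        1.10801059e-02, -1.87038922e-04]), 'tcp_pos': array([0.26411985, 0.56577486, 0.22145578]), 'tcp_rot': array([ 9.76222790e-01, -2.16766811e-01, -1.99665801e-04,  1.08340303e-03]), 'force': array([ 0.15966076, -0.05623529,  0.08939741]), 'torque': array([-0.02765915, -0.01326702,  0.02052324]), 'grip_force': 0.0, 'grip_width': 0.08680488603505185} 0.0187
top [[ 0.01548582 -0.99985291  0.00737223]
 [-0.98091384 -0.01662093 -0.1937312 ]
 [ 0.19382524 -0.00423144 -0.98102695]] [0.05464896 0.56180222 0.98676026] [0.35897425 0.06815401 1.07647414]
side [[ 0.75717343 -0.65298892  0.01714232]
 [-0.35651308 -0.43509986 -0.82679292]
 [ 0.54734524  0.61991417 -0.56224515]] [-0.37189388  0.27867545  0.96838348] [-0.14910048 -0.72190558  0.78125093]
```

View pics/top0.png

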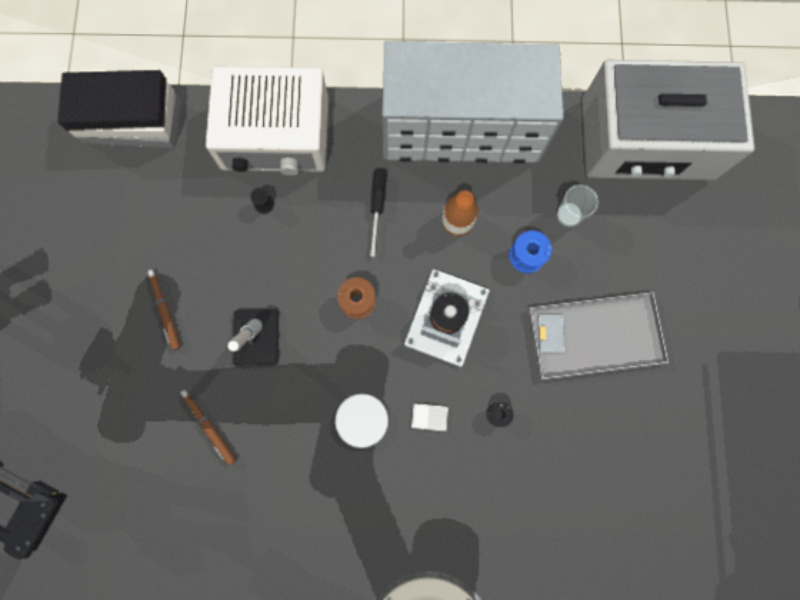

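View pics/side0.png

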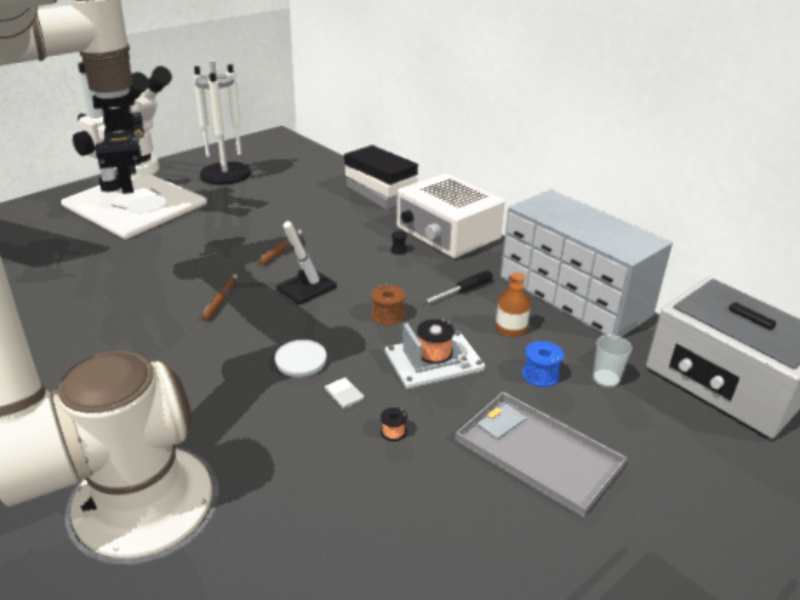

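```bash
cat > m.py <<'E'
from h import *
def fitcirc(p):
    A=np.c_[2*p,np.ones(len(p))];s=np.linalg.lstsq(A,(p**2).sum(1),rcond=None)[0]
    return s[:2],np.sqrt(s[2]+s[0]**2+s[1]**2)
z=np.load('top0.npz');im,d,P=z['im'],z['d'],z['P']
def box(u0,v0,u1,v1):
    m=np.zeros(d.shape,bool);m[int(v0*.7):int(v1*.7),int(u0*.7):int(u1*.7)]=1;return m&(d>0)
hsv=cv2.cvtColor(im,cv2.COLOR_BGR2HSV)
# plate: white
b=box(395,260,500,375)
m=(b&(hsv[...,2]>150)&(hsv[...,1]<60)&(P[...,2]<.03)&(P[...,2]>.004))
pl=P[m];print('plate z',np.median(pl[:,2]),m.sum())
r=cv2.minAreaRect(pl[:,:2].astype(np.float32)*1000);print('plate rect mm',r)
for lo,hi,nm in((.062,.0715,'flange'),(.0715,.085,'core/leg')):
    q=P[b&(P[...,2]>lo)&(P[...,2]<hi)];print(nm,len(q),q.mean(0),cv2.minAreaRect(q[:,:2].astype(np.float32)*1000))
q=P[b];print('hist',np.histogram(q[:,2],bins=np.arange(0,.09,.004)))
# dark pixels of flange top
fm=b&(hsv[...,2]<70)&(P[...,2]>.06)
c=max(cv2.findContours(fm.astype(np.uint8),cv2.RETR_EXTERNAL,cv2.CHAIN_APPROX_NONE)[0],key=cv2.contourArea)
h=cv2.convexHull(c).reshape(-1,2)
print('flange hull circ',fitcirc(onplane('top',c.reshape(-1,2),.07)[:,:2]),cv2.minEnclosingCircle(onplane('top',h,.07)[:,:2].astype(np.float32)*1000))
# core top bright
cm=b&(hsv[...,2]>110)&(P[...,2]>.068)
print('core',cm.sum(),np.median(P[cm],0),onplane('top',np.argwhere(cm)[:,::-1].mean(0),.074))
# tray
b=box(515,280,680,390)
q=P[b&(P[...,2]>.012)&(P[...,2]<.025)];print('tray rim',len(q),cv2.minAreaRect(q[:,:2].astype(np.float32)*1000))
ye=b&(hsv[...,0]>15)&(hsv[...,0]<35)&(hsv[...,1]>120);print('brass',P[ye].mean(0),'floor z',np.median(P[b&(P[...,2]<.009)][:,2]))
# stand / gauge
for n in('top','side'):
    z=np.load(n+'0.npz');im,d,P=z['im'],z['d'],z['P'];hsv=cv2.cvtColor(im,cv2.COLOR_BGR2HSV)
    b=box(215,295,290,375) if n=='top' else box(265,210,345,310)
    q=P[b&(P[...,2]>.009)&(P[...,2]<.018)];print(n,'stand top',len(q),cv2.minAreaRect(q[:,:2].astype(np.float32)*1000))
    g=b&(P[...,2]>.03)
    for a in np.arange(.03,.2,.01):
        q=P[g&(P[...,2]>=a)&(P[...,2]<a+.01)]
        if len(q)>2: print(round(a+.005,3),len(q),q[:,:2].mean(0).round(4))
z=np.load('top0.npz')['im'];s=np.load('side0.npz')['im']
cr=lambda i,u0,v0,u1,v1:cv2.resize(i[int(v0*.7):int(v1*.7),int(u0*.7):int(u1*.7)],(400,300),interpolation=cv2.INTER_CUBIC)
cv2.imwrite('pics/crop1.png',np.vstack([np.hstack([cr(z,385,260,505,350),cr(s,375,300,495,390)]),np.hstack([cr(z,200,290,310,372),cr(s,250,212,360,310)])]))
E
python3 m.py
```

```text
plate z 0.012084784568658137 1419
plate rect mm ((544.1209716796875, -28.431556701660156), (109.14295196533203, 150.82676696777344), 69.9285888671875)
flange 461 [ 0.53843838 -0.02633492  0.06915054] ((536.4354858398438, -25.641754150390625), (69.66861724853516, 80.85677337646484), 69.4881820678711)
core/leg 199 [ 0.53265609 -0.02263818  0.07300662] ((535.89599609375, -23.722606658935547), (67.11000061035156, 78.55934143066406), 71.44842529296875)
hist (array([1551,  109,  671,  577,  143,  132,  102,   40,   14,    9,    9,
          7,    4,    9,   13,   18,   88,  417,  139,    7,    1,    0]), array([0.   , 0.004, 0.008, 0.012, 0.016, 0.02 , 0.024, 0.028, 0.032,
       0.036, 0.04 , 0.044, 0.048, 0.052, 0.056, 0.06 , 0.064, 0.068,
       0.072, 0.076, 0.08 , 0.084, 0.088]))
flange hull circ (array([ 0.54217601, -0.0286334 ]), np.float64(0.03024217809023849)) ((542.8661499023438, -28.35417938232422), 31.99372100830078)
core 156 [ 0.50981868 -0.02194698  0.07238205] [[ 0.51839395 -0.01699186  0.074     ]]
tray rim 443 ((514.3833618164062, -299.9215087890625), (130.11761474609375, 
[... 352 characters left out ...]
098]
0.085 24 [0.5023 0.3119]
0.095 10 [0.4963 0.3104]
0.105 8 [0.4925 0.3095]
0.115 12 [0.4902 0.3108]
0.125 10 [0.4848 0.3097]
0.135 11 [0.4813 0.3079]
0.145 13 [0.478  0.3088]
0.155 13 [0.4733 0.3091]
0.165 40 [0.468  0.3115]
side stand top 504 ((524.2976684570312, 393.39642333984375), (278.74908447265625, 117.85005187988281), 74.28285217285156)
0.035 32 [0.5049 0.3068]
0.045 34 [0.499  0.3058]
0.055 27 [0.5001 0.3043]
0.065 23 [0.4981 0.3036]
0.075 32 [0.4951 0.3059]
0.085 18 [0.491  0.3066]
0.095 18 [0.487  0.3056]
0.105 21 [0.4836 0.306 ]
0.115 20 [0.48   0.3055]
0.125 22 [0.4765 0.3069]
0.135 19 [0.4712 0.3055]
0.145 21 [0.4684 0.3052]
0.155 26 [0.466  0.3061]
0.165 14 [0.4641 0.3084]
```

View pics/crop1.png

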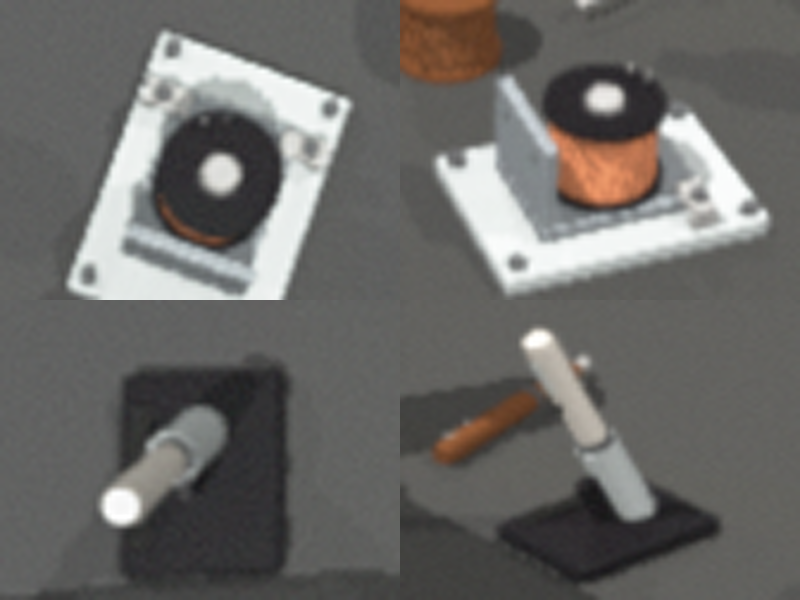

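```bash
cat >> h.py <<'E'
def go(x,y,z,yaw):
    s=sense();R=Ro.from_quat(s['tcp_rot']);M=R.as_matrix()
    cy=np.degrees(np.arctan2(M[1,0],M[0,0]));dl=np.array([x,y,z])-s['tcp_pos']
    print('clock',s['clock'],'tcp',s['tcp_pos'].round(4),'yaw',cy.round(2),'tilt',M[:,2].round(4),'F',s['force'].round(2),'grip',s['grip_width'],s['grip_force'])
    print('shift',(M.T@dl).round(4),'turn',round((cy-yaw+180)%360-180,2))
def tri(a,b):
    A=[];B=[]
    for n,uv in(('top',a),('side',b)):
        m=camera_model(n);R=np.array(m['R']);c=-R.T@np.array(m['t']);r=(rays(n,uv)@R)[0];r/=np.linalg.norm(r)
        Q=np.eye(3)-np.outer(r,r);A.append(Q);B.append(Q@c)
    x=np.linalg.lstsq(np.vstack(A),np.hstack(B),rcond=None)[0];return x
E
python3 - <<'E'
from h import *
# blob centroids of bright core top / gauge top
T=np.load('top0.npz');S=np.load('side0.npz')
def blob(z,n,u0,v0,u1,v1,thr,sat=60):
    hsv=cv2.cvtColor(z['im'],cv2.COLOR_BGR2HSV);u0,v0,u1,v1=[int(i*.7) for i in(u0,v0,u1,v1)]
    m=((hsv[...,2]>thr)&(hsv[...,1]<sat)).astype(np.uint8)[v0:v1,u0:u1]
    nn,_,st,c=cv2.connectedComponentsWithStats(m);k=1+np.argmax(st[1:,4]);return c[k]+[u0,v0],st[k]
a,sa=blob(T,'top',442,302,461,322,120);b,sb=blob(S,'side',426,322,445,337,120)
print('core',a,sa,b,sb,onplane('top',a,.074),onplane('side',b,.074),tri(a,b))
a,sa=blob(T,'top',222,330,250,360,225);b,sb=blob(S,'side',275,212,305,232,215)
print('gtop',a,sa,b,sb,onplane('top',a,.173),tri(a,b))
go(.5425,-.0286,.11,-20.1)
E
```

```text
core [314.93220339 217.47457627] [ 2  3  9  8 59] [304.45454545 230.22727273] [ 3  2  8  7 44] [[ 0.54207186 -0.02895577  0.074     ]] [[ 0.53883936 -0.03443069  0.074     ]] [ 0.54321757 -0.02961617  0.06917488]
gtop [162.67647059 241.58823529] [ 5  9  7  6 34] [200.88235294 156.58823529] [ 7  7  5  4 17] [[0.46537051 0.31054203 0.173     ]] [0.46741952 0.31308096 0.16178711]
clock 0.1 tcp [0.2641 0.5658 0.2215] yaw -25.04 tilt [-8.0e-04 -1.9e-03 -1.0e+00] F [ 0.32  0.29 -0.51] grip 0.08685898619201145 0.0
shift [0.5037 0.4206 0.1125] turn -4.94
```

Emit:
arm_command:
  steps: [0.503,0.4205,0,-4.9,0.503,0.4205,0,-4.9,0.503,0.4205,0,-4.9,0.503,0.4205,0,-4.9,0.503,0.4205,0,-4.9,0.503,0.4205,0,-4.9,0.503,0.4205,0,-4.9,0.503,0.4205,0,-4.9,0.503,0.4205,0,-4.9,0.503,0.4205,0,-4.9,0.503,0.4205,0,-4.9,0.503,0.4205,0,-4.9,0.503,0.4205,0,-4.9,0.503,0.4205,0,-4.9,0.503,0.4205,0,-4.9,0.503,0.4205,0,-4.9,0.503,0.4205,0.04,-4.9,0.503,0.4205,0.08,-4.9,0.503,0.4205,0.08,-4.9,0.503,0.4205,0.08,-4.9]
  fingers: -1

```text
clock: 1.77
tcp_pos: [0.5409, -0.0281, 0.141]
tcp_rot: [0.985, -0.175, -0.003, 0.001]
force: [0.6, 0.2, 1.0]
grip_width: 0.0871
grip_force: 0.0
```

```bash
python3 - <<'E'
from h import *
go(.542,-.0288,.034,-20.1)
E
```

```text
clock 1.7667 tcp [ 0.5409 -0.0281  0.141 ] yaw -20.13 tilt [-0.0056 -0.0019 -1.    ] F [0.58 0.21 1.02] grip 0.08708722934052607 0.0
shift [ 1.80e-03 -1.00e-04  1.07e-01] turn -0.03
```

Emit:
arm_command:
  steps: [0.001,0,0.03,0,0.001,0,0.06,0,0.001,0,0.08,0,0.001,0,0.095,0,0.001,0,0.107,0,0.001,0,0.107,0,0.001,0,0.107,0]

```text
clock: 2.35
tcp_pos: [0.545, -0.0271, 0.0375]
tcp_rot: [0.985, -0.174, 0.002, -0.0]
force: [0.1, -0.9, 1.1]
grip_width: 0.0871
grip_force: 0.0
```

Emit:
arm_command:
  steps: [0,0,0,0,0,0,0,0,0,0,0,0,0,0,0,0,0,0,0,0,0,0,0,0,0,0,0,0,0,0,0,0]
  fingers: 1
  squeeze: 22

```text
clock: 3.02
tcp_pos: [0.5429, -0.0286, 0.0365]
tcp_rot: [0.985, -0.174, -0.0, 0.001]
force: [-2.3, -3.7, 5.6]
grip_width: 0.0633
grip_force: 22.3
```

Emit:
arm_command:
  steps: [0,0,-0.004,0,0,0,-0.01,0,0,0,-0.02,0,0,0,-0.035,0,0,0,-0.05,0,0,0,-0.065,0,0,0,-0.08,0,0,0,-0.09,0,0,0,-0.095,0,0,0,-0.095,0,0,0,-0.095,0,0,0,-0.095,0]

```text
clock: 4.02
tcp_pos: [0.5424, -0.0278, 0.1296]
tcp_rot: [0.985, -0.175, -0.001, 0.0]
force: [-0.9, 0.5, -3.5]
grip_width: 0.0631
grip_force: 22.2
```

```bash
python3 - <<'E'
from h import *
go(.5207,-.3445,.14,8)
im,d,P=cloud('side');cv2.imwrite('pics/s1.png',cv2.resize(im[150:360,200:480],(800,600),interpolation=cv2.INTER_CUBIC))
E
```

```text
clock 4.0167 tcp [ 0.5424 -0.0278  0.1296] yaw -20.14 tilt [-2.1e-03 -1.0e-04 -1.0e+00] F [-0.93  0.52 -3.5 ] grip 0.06307288447547296 22.249801313230364
shift [ 0.0886  0.3048 -0.0103] turn -28.14
```

View pics/s1.png

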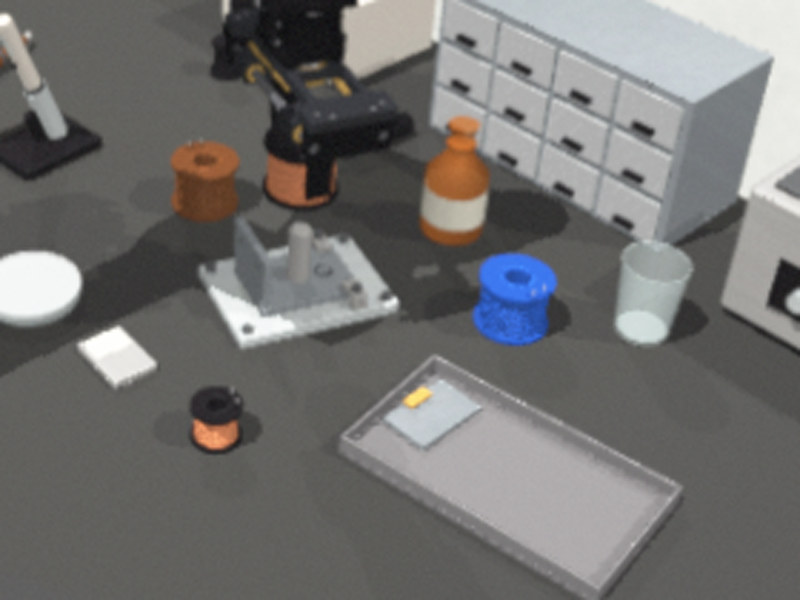

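Emit:
arm_command:
  steps: [0.009,0.03,0,-3,0.018,0.061,0,-6,0.027,0.091,0,-9,0.035,0.122,0,-12,0.044,0.152,0,-15,0.053,0.183,0,-18,0.062,0.213,0,-21,0.071,0.244,0,-24,0.08,0.274,0,-27,0.0886,0.3048,0,-28.1,0.0886,0.3048,0.02,-28.1,0.0886,0.3048,0.04,-28.1,0.0886,0.3048,0.06,-28.1,0.0886,0.3048,0.08,-28.1,0.0886,0.3048,0.085,-28.1,0.0886,0.3048,0.085,-28.1,0.0886,0.3048,0.085,-28.1]

```text
clock: 5.48
tcp_pos: [0.5218, -0.3447, 0.0456]
tcp_rot: [0.998, 0.07, -0.0, 0.0]
force: [0.4, 0.2, -3.3]
grip_width: 0.063
grip_force: 22.3
```

```bash
python3 - <<'E'
from h import *
go(.5207,-.3445,.0195,8)
E
```

```text
clock 5.4833 tcp [ 0.5218 -0.3447  0.0456] yaw 8.0 tilt [-4.e-04 -4.e-04 -1.e+00] F [ 0.41  0.17 -3.29] grip 0.06296421323980837 22.261689664953792
shift [-0.001  -0.0004  0.0261] turn 0.0
```

Lower slowly to contact.

Emit:
arm_command:
  steps: [0,0,0.008,0,0,0,0.014,0,0,0,0.018,0,0,0,0.021,0,0,0,0.023,0,0,0,0.0245,0,0,0,0.0245,0,0,0,0.0245,0]

```text
clock: 6.15
tcp_pos: [0.5216, -0.3446, 0.0212]
tcp_rot: [0.998, 0.07, 0.0, 0.0]
force: [0.2, 0.2, -2.9]
grip_width: 0.0627
grip_force: 22.3
```

Emit:
arm_command:
  steps: [0,0,0.001,0,0,0,0.002,0,0,0,0.002,0,0,0,0.002,0]

```text
clock: 6.48
tcp_pos: [0.5218, -0.3446, 0.0197]
tcp_rot: [0.998, 0.07, 0.0, 0.0]
force: [-0.9, 1.3, 0.7]
grip_width: 0.0628
grip_force: 22.3
```

Emit:
arm_command:
  steps: [0,0,0,0,0,0,0,0,0,0,0,0,0,0,0,0,0,0,0,0,0,0,0,0,0,0,0,0,0,0,-0.01,0,0,0,-0.03,0,0,0,-0.06,0,0,0,-0.1,0,0,0,-0.14,0,0,0,-0.18,0,0,0,-0.22,0,0,0,-0.25,0,0,0,-0.25,0]
  fingers: -1

```text
clock: 7.82
tcp_pos: [0.5242, -0.3465, 0.279]
tcp_rot: [0.998, 0.07, 0.007, 0.005]
force: [0.7, -0.1, 1.0]
grip_width: 0.087
grip_force: 0.0
```

```bash
python3 - <<'E'
from h import *
go(.47,.31,.27,-86)
im,d,P=cloud('top');np.savez('top1.npz',im=im,d=d,P=P)
cr=lambda i,u0,v0,u1,v1:cv2.resize(i[int(v0*.7):int(v1*.7),int(u0*.7):int(u1*.7)],(400,400),interpolation=cv2.INTER_CUBIC)
im2,d2,P2=cloud('side');np.savez('side1.npz',im=im2,d=d2,P=P2)
cv2.imwrite('pics/c2.png',np.hstack([cr(im,395,255,505,365),cr(im2,470,380,640,520)]))
E
```

```text
clock 7.8167 tcp [ 0.5242 -0.3465  0.279 ] yaw 8.03 tilt [ 0.0146 -0.0083 -0.9999] F [ 0.66 -0.1   0.99] grip 0.08702002533557307 0.0
shift [ 0.0379 -0.6577  0.0027] turn 94.03
```

View pics/c2.png

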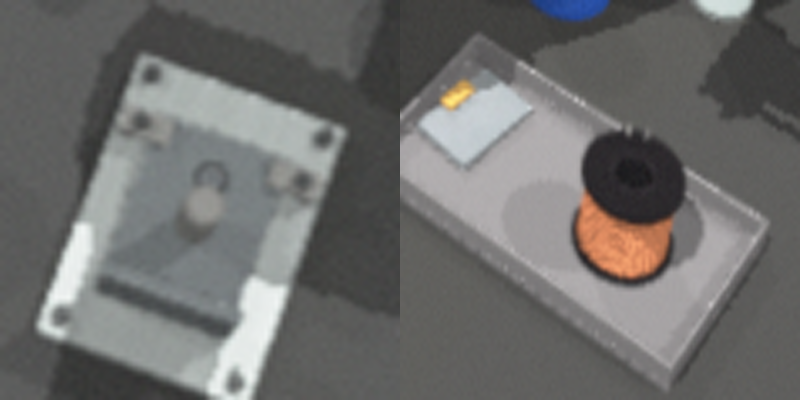

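```bash
python3 - <<'E'
from h import *
T=np.load('top1.npz');im,d,P=T['im'],T['d'],T['P']
v=cv2.cvtColor(im,cv2.COLOR_BGR2HSV)
m=np.zeros(d.shape,bool);m[225:260,150:185]=1
q=P[m&(P[...,2]>.155)&(P[...,2]<.2)];print('cap',len(q),np.median(q,0),q.mean(0),q[:,2].min(),q[:,2].max())
mm=m&(P[...,2]>.07)&(P[...,2]<.155);q=P[mm];c=q.mean(0);u,s,w=np.linalg.svd(q-c);print('axis top',c,w[0]*np.sign(w[0,2]))
S=np.load('side1.npz');q=S['P'][147:217,185:241].reshape(-1,3);q=q[(q[:,2]>.07)&(q[:,2]<.17)];c=q.mean(0);u,s,w=np.linalg.svd(q-c);print('axis side',c,w[0]*np.sign(w[0,2]))
print('spot',onplane('top',(316.5,211.8),.02))
b=np.zeros(d.shape,bool);b[205:226,306:326]=1
# core top from new pic
cc=b&(P[...,2]>.066);print('core',cc.sum(),np.median(P[cc],0))
go(.474,.311,.27,-86)
E
```

```text
cap 49 [0.4678197  0.31000838 0.16360404] [0.46868248 0.31097405 0.1631037 ] 0.15506789692441614 0.16891682003927955
axis top [0.49320975 0.31008568 0.10451027] [-0.3603929  -0.03031562  0.93230785]
axis side [0.4791239  0.30605869 0.11821766] [-0.35183091  0.02616144  0.93569792]
spot [[ 0.56683989 -0.03825436  0.02      ]]
core 57 [ 0.54297438 -0.02692829  0.07322852]
clock 7.9167 tcp [ 0.5218 -0.3445  0.2715] yaw 7.97 tilt [ 0.0043 -0.0011 -1.    ] F [-0.53  0.26 -0.52] grip 0.08687585035188657 0.0
shift [ 4.350e-02 -6.558e-01  6.000e-04] turn 93.97
```

Emit:
arm_command:
  steps: [0.043,-0.6555,0,96,0.043,-0.6555,0,96,0.043,-0.6555,0,96,0.043,-0.6555,0,96,0.043,-0.6555,0,96,0.043,-0.6555,0,96,0.043,-0.6555,0,96,0.043,-0.6555,0,96,0.043,-0.6555,0,96,0.043,-0.6555,0,96,0.043,-0.6555,0,96,0.043,-0.6555,0,96,0.043,-0.6555,0,96,0.043,-0.6555,0,96,0.043,-0.6555,0,96,0.043,-0.6555,0,96,0.043,-0.6555,0,96,0.043,-0.6555,0,96,0.043,-0.6555,0,96,0.043,-0.6555,0,96]

```text
clock: 9.58
tcp_pos: [0.4723, 0.3103, 0.2674]
tcp_rot: [0.719, -0.694, -0.0, 0.002]
force: [0.1, -0.7, 0.9]
grip_width: 0.0876
grip_force: 0.0
```

```bash
python3 - <<'E'
from h import *
go(.4735,.3105,.128,-88)
E
```

```text
clock 9.5833 tcp [0.4723 0.3103 0.2674] yaw -87.97 tilt [-0.0027 -0.0028 -1.    ] F [ 0.1  -0.65  0.95] grip 0.08764985944678784 0.0
shift [-0.0006 -0.0016  0.1394] turn 0.03
```

Emit:
arm_command:
  steps: [0,-0.001,0.03,0,0,-0.001,0.06,0,0,-0.001,0.09,0,0,-0.001,0.11,0,0,-0.001,0.125,0,0,-0.001,0.139,0,0,-0.001,0.139,0,0,-0.001,0.139,0,0,-0.001,0.139,0]

```text
clock: 10.33
tcp_pos: [0.4748, 0.31, 0.1311]
tcp_rot: [0.719, -0.695, 0.0, -0.001]
force: [0.5, -0.0, 1.4]
grip_width: 0.0868
grip_force: 0.0
```

Emit:
arm_command:
  steps: [0,0,0,0,0,0,0,0,0,0,0,0,0,0,0,0,0,0,0,0,0,0,0,0,0,0,0,0,0,0,0,0,0,0,0,0,0,0,0,0,0,0,0,0,0,0,0,0]
  fingers: 1
  squeeze: 6

```text
clock: 11.33
tcp_pos: [0.4746, 0.3109, 0.1304]
tcp_rot: [0.719, -0.695, 0.0, -0.001]
force: [0.5, 0.1, 1.6]
grip_width: 0.0261
grip_force: 5.4
```

```bash
python3 - <<'E'
from h import *
go(.4735,.3105,.128,-88)
cr=lambda i,u0,v0,u1,v1:cv2.resize(i[int(v0*.7):int(v1*.7),int(u0*.7):int(u1*.7)],(400,400),interpolation=cv2.INTER_CUBIC)
cv2.imwrite('pics/c3.png',np.hstack([cr(cloud('top')[0],200,290,290,380),cr(cloud('side')[0],250,180,370,300)]))
E
```

```text
clock 11.3333 tcp [0.4746 0.3109 0.1304] yaw -88.01 tilt [ 1.e-03  5.e-04 -1.e+00] F [0.53 0.13 1.61] grip 0.026147399263112592 5.403283808718697
shift [0.0004 0.0011 0.0024] turn -0.01
```

View pics/c3.png

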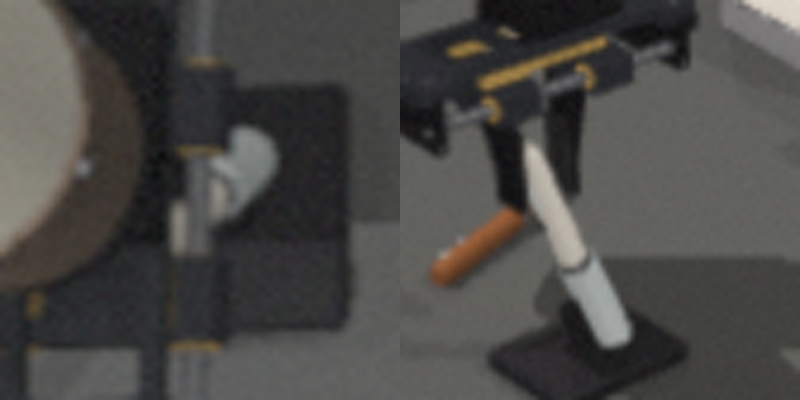

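Emit:
arm_command:
  steps: [0,0.0014,-0.0038,0,0,0.0034,-0.0094,0,0,0.0062,-0.0169,0,0,0.0089,-0.0244,0,0,0.0116,-0.032,0,0,0.0144,-0.0395,0,0,0.0171,-0.047,0,0,0.0198,-0.0545,0,0,0.0226,-0.062,0,0,0.0253,-0.0695,0,0,0.028,-0.077,0,0,0.0308,-0.0846,0,0,0.0308,-0.0846,0,0,0.0308,-0.0846,0]

```text
clock: 12.6
tcp_pos: [0.4433, 0.3098, 0.2152]
tcp_rot: [0.719, -0.695, -0.0, -0.0]
force: [-0.1, 0.7, -0.9]
grip_width: 0.0174
grip_force: 6.0
```

```bash
python3 - <<'E'
from h import *
go(.4735,.3105,.128,-88)
cr=lambda i,u0,v0,u1,v1:cv2.resize(i[int(v0*.7):int(v1*.7),int(u0*.7):int(u1*.7)],(400,400),interpolation=cv2.INTER_CUBIC)
cv2.imwrite('pics/c4.png',np.hstack([cr(cloud('top')[0],200,290,290,380),cr(cloud('side')[0],230,160,370,300)]))
E
```

```text
clock 12.6 tcp [0.4433 0.3098 0.2152] yaw -88.01 tilt [ 4.e-04  9.e-04 -1.e+00] F [-0.12  0.73 -0.88] grip 0.017366698473992866 5.978114374447614
shift [ 0.0004 -0.0302  0.0872] turn -0.01
```

View pics/c4.png

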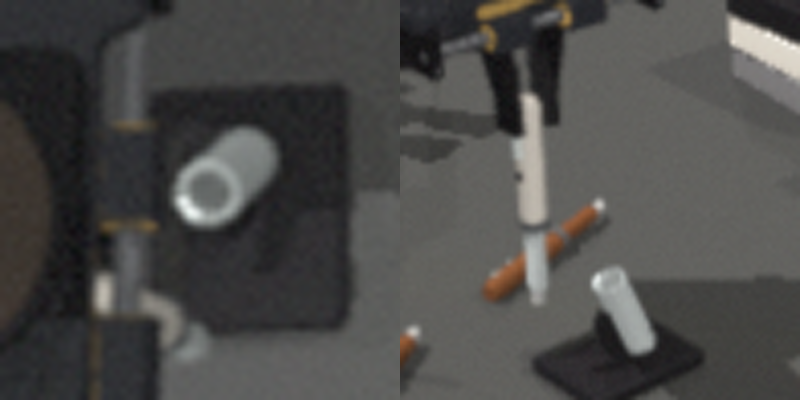

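Emit:
arm_command:
  steps: [0,0,-0.005,0,0,0,-0.005,0,0,0,-0.005,0,0,0,-0.005,0,0,0,-0.005,0]
  squeeze: 18

```text
clock: 13.12
tcp_pos: [0.4433, 0.3095, 0.2194]
tcp_rot: [0.719, -0.695, -0.0, 0.0]
force: [-0.1, 0.5, -1.2]
grip_width: 0.0172
grip_force: 18.0
```

```bash
cat > g.py <<'E'
from h import *
def gauge():
    s=sense();t=s['tcp_pos'];im,d,P=cloud('side');np.savez('sl.npz',im=im,d=d,P=P)
    # silhouette in depth: points near the vertical line below the tcp
    m=(d>0)&(np.hypot(P[...,0]-t[0],P[...,1]-t[1])<.035)&(P[...,2]<t[2]-.008)&(P[...,2]>t[2]-.135)
    n,l,st,c=cv2.connectedComponentsWithStats(m.astype(np.uint8));k=1+np.argmax(st[1:,4]);m=l==k
    cm=camera_model('side');C=-np.array(cm['R']).T@cm['t']
    out=[]
    for v in np.unique(np.where(m)[0]):
        u=np.where(m[v])[0]
        if len(u)<3: continue
        mid=((u.min()+u.max())/2,v);w=len(u)
        q=P[v,u].mean(0);out.append([mid[0],v,w,q[0],q[1],q[2]])
    return np.array(out),t,C
o,t,C=gauge();np.set_printoptions(suppress=True,precision=4,linewidth=150)
print(t);print(o)
E
python3 g.py
```

```text
[0.4433 0.3095 0.2194]
[[191.5    145.       8.       0.4377   0.3052   0.2094]
 [191.5    146.       8.       0.4384   0.3068   0.2057]
 [191.5    147.       8.       0.4376   0.3059   0.2033]
 [191.5    148.       8.       0.4371   0.3055   0.2007]
 [192.     149.       7.       0.4386   0.306    0.197 ]
 [192.     150.       7.       0.4382   0.3058   0.1942]
 [192.     151.       7.       0.4377   0.3053   0.1916]
 [192.     152.       7.       0.4375   0.3055   0.1886]
 [192.     153.       7.       0.4365   0.3041   0.1865]
 [192.     154.       7.       0.4376   0.3067   0.1821]
 [192.     155.       7.       0.4378   0.3075   0.1786]
 [192.5    156.       6.       0.438    0.3055   0.1764]
 [192.5    157.       6.       0.4378   0.3057   0.1733]
 [192.5    158.       6.       0.4379   0.3064   0.17  ]
 [192.5    159.       6.       0.4367   0.3047   0.168 ]
 [193.     160.       7.       0.4379   0.3046   0.1646]
 [193.     161.       7.       0.4386   0.3064   0.1606]
 [193.     162.       7.       0.4387   0.3071   0.1572]
 [193.     163.       7.       0.4375   0.3054   0.
[... 503 characters left out ...]
.3066   0.1268]
 [194.     173.       5.       0.4385   0.3067   0.1231]
 [194.     174.       5.       0.4385   0.3071   0.1198]
 [194.     175.       5.       0.4381   0.3069   0.1168]
 [194.     176.       5.       0.4368   0.3051   0.115 ]
 [194.     177.       5.       0.437    0.306    0.1113]
 [194.     178.       5.       0.4374   0.3073   0.1074]
 [194.     179.       5.       0.4365   0.3062   0.105 ]
 [194.     180.       5.       0.4376   0.3086   0.1003]
 [194.     181.       5.       0.437    0.3081   0.0975]
 [194.5    182.       4.       0.4376   0.3068   0.0947]
 [194.5    183.       4.       0.4374   0.3071   0.0913]
 [194.5    184.       4.       0.4382   0.309    0.0869]]
```

```bash
python3 - <<'E'
from h import *
print('spot side',onplane('side',(312.7,244.5),.02),tri((316.5,211.8),(312.7,244.5)))
go(.566,-.038,.245,-88)
E
```

```text
spot side [[ 0.56523526 -0.04080766  0.02      ]] [ 0.56741781 -0.0385715   0.01755192]
clock 13.1667 tcp [0.4433 0.3095 0.2195] yaw -88.03 tilt [-3.e-04 -3.e-04 -1.e+00] F [-0.67 -0.07 -1.98] grip 0.017279973106647587 17.96429503010586
shift [ 0.3515 -0.1106 -0.0255] turn -0.03
```

Emit:
arm_command:
  steps: [0,0,-0.026,0,0.015,-0.005,-0.026,0,0.04,-0.013,-0.026,0,0.07,-0.022,-0.026,0,0.1,-0.031,-0.026,0,0.13,-0.041,-0.026,0,0.16,-0.05,-0.026,0,0.19,-0.06,-0.026,0,0.22,-0.069,-0.026,0,0.25,-0.079,-0.026,0,0.28,-0.088,-0.026,0,0.31,-0.0975,-0.026,0,0.335,-0.105,-0.026,0,0.348,-0.11,-0.026,0,0.3515,-0.1106,-0.026,0,0.3515,-0.1106,-0.026,0,0.3515,-0.1106,-0.026,0,0.3515,-0.1106,-0.026,0]
  squeeze: 24

```text
clock: 14.67
tcp_pos: [0.5658, -0.0371, 0.2457]
tcp_rot: [0.72, -0.694, -0.0, -0.0]
force: [-0.5, 0.2, -0.6]
grip_width: 0.0174
grip_force: 24.0
```

```bash
python3 - <<'E'
from h import *
np.set_printoptions(suppress=True,precision=4)
go(.566,-.038,.17,-88)
t=sense()['tcp_pos'];im,d,P=cloud('side')
m=(d>0)&(np.hypot(P[...,0]-t[0],P[...,1]-t[1])<.03)&(P[...,2]<t[2]-.008)&(P[...,2]>.09)
n,l,st,c=cv2.connectedComponentsWithStats(m.astype(np.uint8));k=1+np.argmax(st[1:,4]);m=l==k
for v in np.unique(np.where(m)[0])[::3]:
    u=np.where(m[v])[0];print(v,u.min(),u.max(),P[v,u].mean(0))
v=np.where(m)[0].max();print('last',v)
im2=cloud('top')[0]
cr=lambda i,u0,v0,u1,v1:cv2.resize(i[v0:v1,u0:u1],(400,600),interpolation=cv2.INTER_CUBIC)
cv2.imwrite('pics/c5.png',np.hstack([cr(im2,266,150,366,300),cr(im,263,130,363,280)]))
E
```

```text
clock 14.6667 tcp [ 0.5658 -0.0371  0.2457] yaw -87.97 tilt [-0.0001  0.0002 -1.    ] F [-0.52  0.15 -0.6 ] grip 0.017448473774069002 23.960267255752115
shift [ 0.0009 -0.0002  0.0757] turn 0.03
170 320 320 [ 0.5702 -0.043   0.237 ]
173 313 320 [ 0.5601 -0.0421  0.2322]
176 312 319 [ 0.5595 -0.0401  0.2235]
179 312 319 [ 0.5615 -0.0388  0.2142]
182 312 319 [ 0.5612 -0.0397  0.2066]
185 312 318 [ 0.5603 -0.0396  0.1987]
188 311 318 [ 0.56   -0.0389  0.1902]
191 310 318 [ 0.5605 -0.0374  0.181 ]
194 311 318 [ 0.5593 -0.0409  0.1747]
197 312 316 [ 0.5613 -0.038   0.1641]
200 311 316 [ 0.5607 -0.0376  0.1556]
203 311 316 [ 0.5609 -0.038   0.1472]
206 311 316 [ 0.5613 -0.0383  0.1385]
209 311 315 [ 0.56   -0.0385  0.1304]
212 311 314 [ 0.5611 -0.0365  0.1201]
last 214
```

View pics/c5.png

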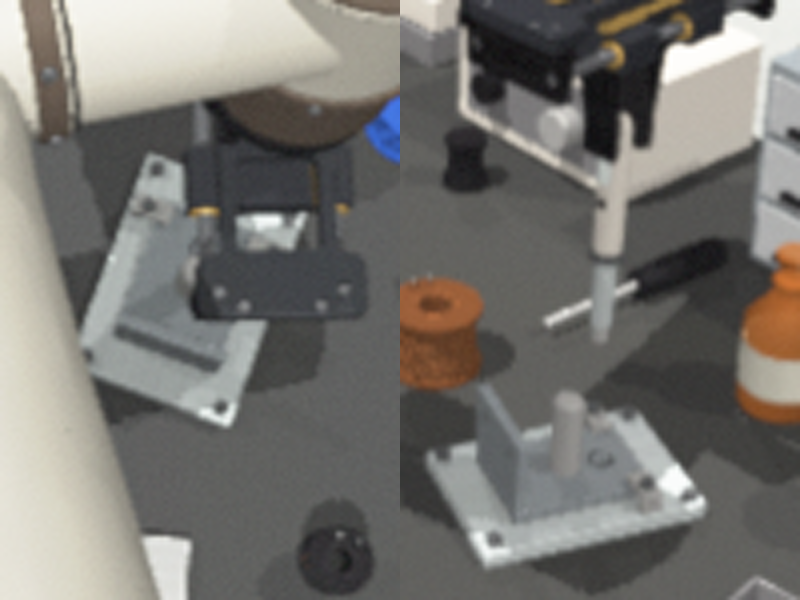

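```bash
python3 - <<'E'
from h import *
m=camera_model('side');K=np.array(m['camera_matrix']);R=np.array(m['R'])
def pr(X): return cv2.projectPoints(np.array([X],float),cv2.Rodrigues(R)[0],np.array(m['t'],float),K,np.array([m['k1'],0,0,0.]))[0].ravel().round(2)
S=np.array([.5652,-.0408])
for z in(.02,.117,.14,.165,.18,.2,.22):print('vert thru side-spot',z,pr([*S,z]))
lat=np.array([.69,-.72])
print('px per mm lat',(pr([*(S+lat*.01),.117])-pr([*S,.117]))/10)
print('tcp line',pr([.5658,-.0371,.117]),pr([.5658,-.0371,.22]))
E
```

```text
vert thru side-spot 0.02 [312.69 244.5 ]
vert thru side-spot 0.117 [314.87 213.21]
vert thru side-spot 0.14 [315.41 205.36]
vert thru side-spot 0.165 [316.01 196.63]
vert thru side-spot 0.18 [316.37 191.29]
vert thru side-spot 0.2 [316.87 184.05]
vert thru side-spot 0.22 [317.37 176.68]
px per mm lat [0.406 0.027]
tcp line [313.99 212.47] [316.44 175.98]
```

Emit:
arm_command:
  steps: [0.0055,-0.0007,0,0,0.0055,-0.0007,0.01,0,0.0055,-0.0007,0.025,0,0.0055,-0.0007,0.04,0,0.0055,-0.0007,0.055,0,0.0055,-0.0007,0.068,0,0.0055,-0.0007,0.076,0,0.0055,-0.0007,0.08,0,0.0055,-0.0007,0.08,0,0.0055,-0.0007,0.08,0]

```text
clock: 15.6
tcp_pos: [0.5673, -0.0434, 0.166]
tcp_rot: [0.719, -0.695, 0.0, -0.0]
force: [-0.3, -0.3, 0.4]
grip_width: 0.0172
grip_force: 24.0
```

```bash
python3 - <<'E'
from h import *
go(.5665,-.0426,.15,-88)
im,d,P=cloud('side')
cv2.imwrite('pics/c6.png',cv2.resize(im[190:265,270:360],(720,600),interpolation=cv2.INTER_CUBIC))
E
```

```text
clock 15.6 tcp [ 0.5673 -0.0434  0.166 ] yaw -88.01 tilt [ 7.e-04 -2.e-04 -1.e+00] F [-0.27 -0.3   0.44] grip 0.01719328964053959 23.960030712878506
shift [-0.0008  0.0008  0.016 ] turn -0.01
```

View pics/c6.png

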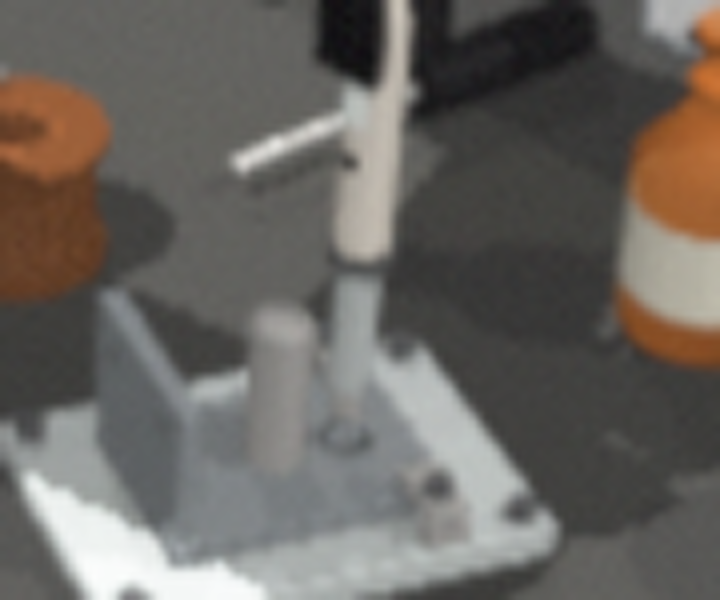

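Emit:
arm_command:
  steps: [0,0,0.003,0,0,0,0.006,0,0,0,0.008,0,0,0,0.008,0,0,0,0.008,0,0,0,0.008,0]

```text
clock: 16.15
tcp_pos: [0.567, -0.0434, 0.1577]
tcp_rot: [0.719, -0.695, 0.0, -0.0]
force: [-0.7, -0.3, -0.9]
grip_width: 0.017
grip_force: 24.0
```

Emit:
arm_command:
  steps: [0,0,0.002,0,0,0,0.003,0,0,0,0.003,0,0,0,0.003,0,0,0,0.003,0]

```text
clock: 16.57
tcp_pos: [0.5669, -0.0434, 0.1547]
tcp_rot: [0.719, -0.695, 0.0, -0.0]
force: [-0.5, 0.4, -0.4]
grip_width: 0.0171
grip_force: 24.0
```

```bash
python3 - <<'E'
from h import *
F=[]
for i in range(6):
    im,d,P=cloud('side');F.append(sense()['force'])
print(np.mean(F,0),np.std(F,0))
np.savez('sl.npz',im=im,d=d,P=P)
go(.5665,-.0426,.15,-88)
E
```

```text
[-0.18115615 -0.09615064 -0.51588544] [0.44840627 0.24919709 0.52017075]
clock 16.8667 tcp [ 0.5669 -0.0434  0.1547] yaw -88.02 tilt [ 1.e-04 -0.e+00 -1.e+00] F [0.03 0.11 0.18] grip 0.016957487667320578 23.960057564545423
shift [-0.0008  0.0004  0.0047] turn -0.02
```

Emit:
arm_command:
  steps: [0,0,0.001,0,0,0,0.002,0,0,0,0.002,0,0,0,0.002,0]

```text
clock: 17.2
tcp_pos: [0.567, -0.0434, 0.1527]
tcp_rot: [0.719, -0.695, 0.0, -0.0]
force: [-0.6, -0.2, 0.7]
grip_width: 0.0174
grip_force: 24.0
```

```bash
cat > f.py <<'E'
from h import *
F=[]
for i in range(10):
    im,d,P=cloud('side');F.append(sense()['force'])
print(np.mean(F,0),np.std(F,0))
cv2.imwrite('pics/c7.png',cv2.resize(im[190:265,270:360],(720,600),interpolation=cv2.INTER_CUBIC))
go(.5665,-.0426,.15,-88)
E
python3 f.py
```

```text
[-0.0880298   0.13787385 -0.0693157 ] [0.2973797  0.46787229 0.4636122 ]
clock 17.7 tcp [ 0.5669 -0.0433  0.1527] yaw -88.03 tilt [ 1.e-04  0.e+00 -1.e+00] F [ 0.16 -0.15  1.01] grip 0.01681958015260124 23.959749404918966
shift [-0.0008  0.0004  0.0027] turn -0.03
```

Emit:
arm_command:
  steps: [0,0,0.001,0,0,0,0.002,0,0,0,0.002,0,0,0,0.002,0]

```text
clock: 18.03
tcp_pos: [0.567, -0.0434, 0.1508]
tcp_rot: [0.719, -0.695, 0.0, -0.0]
force: [0.5, -0.1, 0.4]
grip_width: 0.0171
grip_force: 24.0
```

```bash
python3 f.py
```

```text
[ 0.48299996 -0.20002116  0.72600567] [0.36698204 0.4965837  0.37556879]
clock 18.5333 tcp [ 0.5669 -0.0434  0.1507] yaw -88.03 tilt [ 1.e-04  0.e+00 -1.e+00] F [ 0.04 -0.03  1.22] grip 0.01678444664590914 23.964723329281696
shift [-0.0008  0.0004  0.0007] turn -0.03
```

View pics/c7.png

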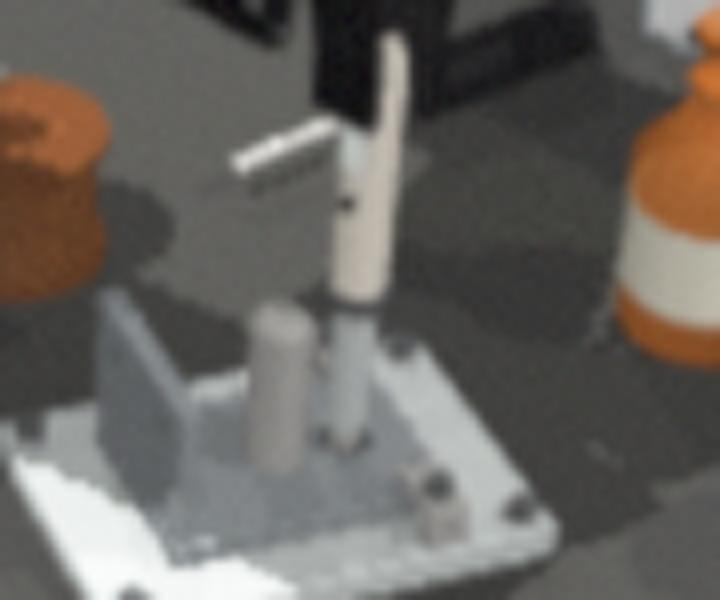

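```bash
python3 - <<'E'
from h import *
np.set_printoptions(suppress=True,precision=4)
D=np.median([grab_frame('side')[1] for _ in range(6)],0).astype(np.float32);P=pts('side',D)
im=grab_frame('side')[0]
for v in range(226,250):print(v,P[v,309:318,0].round(4),D[v,309:318].round(4))
z=np.load('side1.npz');P0=z['P'];
yk=P0[240:249,308:318].reshape(-1,3);print('yoke face z side',np.median(yk[:,2]),yk[:,2].std())
g=cv2.cvtColor(im,cv2.COLOR_BGR2GRAY);g0=cv2.cvtColor(z['im'],cv2.COLOR_BGR2GRAY)
print(g[236:252,305:322]);print(g0[236:252,305:322])
E
```

```text
226 [0.634  0.5583 0.5545 0.5571 0.5576 0.5586 0.5614 0.5627 0.5656] [1.3425 1.2095 1.1997 1.201  1.1987 1.1971 1.1988 1.1978 1.1995]
227 [0.6316 0.6334 0.5549 0.5549 0.5549 0.5578 0.5596 0.5617 0.5637] [1.3401 1.3395 1.2019 1.1987 1.1956 1.1973 1.1972 1.1976 1.1978]
228 [0.6277 0.6302 0.6315 0.5555 0.5561 0.5579 0.5595 0.5609 0.5653] [1.335  1.3358 1.3344 1.2012 1.1991 1.199  1.1984 1.1977 1.202 ]
229 [0.6231 0.6272 0.6297 0.5588 0.5603 0.5609 0.5634 0.5658 0.6423] [1.3287 1.3323 1.3329 1.2085 1.2077 1.2055 1.2066 1.2074 1.3332]
230 [0.6216 0.5923 0.5941 0.5591 0.5588 0.5603 0.563  0.5645 0.6392] [1.3279 1.274  1.2736 1.2104 1.2066 1.2061 1.2074 1.2067 1.3296]
231 [0.5914 0.5896 0.5902 0.5593 0.5597 0.561  0.5628 0.5655 0.6356] [1.2775 1.271  1.2686 1.2122 1.2097 1.2088 1.2086 1.2099 1.325 ]
232 [0.5901 0.5882 0.5612 0.5583 0.5599 0.5612 0.5637 0.5667 0.6199] [1.2768 1.2702 1.2203 1.2122 1.2116 1.2105 1.2116 1.2134 1.3002]
233 [0.5871 0.5879 0.5607 0.5577 0.5597 0.5609 0.5643 0.5657 0.6149] [1.2732 1.2712 1.2211 1.2126 1.2128 1.2115 1.2142 1.2133 1.2933]
234 [0.5868 0.5847 0.5581 0.
[... 3749 characters left out ...]
138 132 131 127 117 122 126 132 134 137 133 135 138 155 174]
 [140 144 138 131 126 110 107 122 124 126 120 132 133 135 136 140 159]
 [140 141 135 129 124 101 117 126 123 119 103 117 131 134 137 139 150]
 [142 143 136 129 127 105 111 116 109 103  93 111 134 135 135 135 141]
 [140 142 136 131 129 120 114 111 107 104 112 125 134 134 135 138 136]
 [142 143 134 129 132 131 130 123 123 125 130 132 133 135 135 133 132]
 [137 135 128 128 132 133 133 131 131 133 132 133 133 133 136 141 144]
 [129 126 124 125 133 134 133 133 132 132 134 135 134 130 126 136 150]
 [125 122 124 123 126 132 135 133 135 134 134 134 130 123 115 118 135]
 [124 123 124 124 124 131 132 135 135 135 134 135 132 122 112 112 125]]
```

Emit:
arm_command:
  steps: [0,0,0.0006,0,0,0,0.0012,0,0,0,0.0012,0,0,0,0.0012,0,0,0,0.0012,0]

```text
clock: 19.3
tcp_pos: [0.567, -0.0434, 0.1495]
tcp_rot: [0.719, -0.695, 0.0, -0.0]
force: [0.2, -0.4, 1.2]
grip_width: 0.0167
grip_force: 24.0
```

```bash
python3 f.py; python3 f.py; python3 - <<'E'
from h import *
im,d,P=cloud('side')
m=np.zeros(d.shape,bool);m[268:345,325:445]=1;hsv=cv2.cvtColor(im,cv2.COLOR_BGR2HSV)
q=P[m&(hsv[...,2]<70)&(P[...,2]>.045)&(P[...,2]<.07)];print('coil top',len(q),q.mean(0),np.linalg.svd(q-q.mean(0))[2][2])
E
```

```text
[0.01445495 0.35861502 1.13631834] [0.44512955 0.3103611  0.55448752]
clock 19.8 tcp [ 0.5669 -0.0434  0.1495] yaw -88.03 tilt [ 1.e-04 -0.e+00 -1.e+00] F [0.29 0.46 1.25] grip 0.016822557518617554 23.96727123603341
shift [-0.0008  0.0004 -0.0005] turn -0.03
[0.23840582 0.17600019 1.74225795] [0.32769471 0.48392587 0.51923662]
clock 20.3 tcp [ 0.5669 -0.0433  0.1495] yaw -88.03 tilt [ 0.  0. -1.] F [-0.04 -0.51  2.96] grip 0.017201632828860464 23.966919497106574
shift [-0.0008  0.0004 -0.0005] turn -0.03
coil top 493 [ 0.52055589 -0.34567183  0.05218211] [0.01203593 0.0056373  0.99991167]
```

```bash
python3 -c "
from station import *
print(finish_job())"
```

```text
the job is handed in; nothing more can be done
None
```

I handed the job in at about 20 s: the coil stands upright in the tray, and the gripper is holding the gauge upright with its tip on the ring mark, pressing with an estimated 2 N (sleeve about 4 mm in). The hand-in returned no verdict.

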